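# Put the washed arepa moulds away in the revolving rack

## Robot

A 6-joint arm with a two-finger parallel gripper is mounted at the origin on the work surface. World frame = base frame: x ahead of the robot, y to its left, z up, the work surface at z = 0. Lengths are in mm, angles in rad, forces in N, time in s.
With the tool pointing down it reaches from about 300 to 775 mm from the base axis. Payload 14.6 kg.
Tool frame: the origin (TCP) lies midway between the tips of the shut fingers; the grasp point (between the pads) lies 19 mm behind it (manip.grasp_offset is the distance from the TCP to the grasp point, in mm); z points along the fingers, y is the line along which they close (so a half turn about z gives the same grasp; the last joint's range is limited). The gripper opens to 94 mm and grips with 3 to 60 N. Pads are 16 mm wide; open, the fingers measure 119 mm over their backs; the gripper's body (75 mm by 177 mm) begins 78 mm behind the grasp point.
Start: joints at [1.132, 0.3, 1.521, -0, 1.321, -0.067], TCP at [199.808, 512.412, 205.446] pointing down, gripper open.
Joint ranges: [-3.03, 3.03], [-0.79, 2.21], [0.23, 2.52], [-1.04, 4.18], [0, 3.07], [-2.55, 2.55]. Speed limits (rad/s): [2.22, 2.22, 2.57, 3.14, 3.14, 3.14].

## Interface

Orientations are given as [roll, pitch, yaw] about the fixed x, y, z axes, in that order (R = Rz(yaw) Ry(pitch) Rx(roll)).
In Python, from cell import manip, viewer gives the robot as it stands. The module is installed in compiled form; this text tells all that it offers.
- The arm moves only by the tool move_arm, never from a script. Its argument "moves" is a list of rows, each a list of 4 numbers: the shift along the tool's x, y, z in m, then the turn about the tool's z in rad. A call has 1 to 12 rows; each row is the pose to reach, as a shift and turn from the pose commanded when the call began, along the tool's axes at that moment; what a row does not reach only later rows make up. A row lasts 1/10 s, in which the tool goes at most 50 mm and 8.59 degrees, less where a joint would pass 70% of its speed; a pose out of reach is approached as far as the arm can. A call with a gripper value outside its range is refused whole. "jaw" is the finger opening in m, from 0 to 0.094, set as the call begins (left out, the last holds). The fingers move at their own pace and stop on an object; "squeeze" is the grip in N (left out, the last holds). Time passes only in rows, so rows that repeat a pose let the fingers close. It gives the time, the measured TCP pose, the force, the opening and the grip force at its end, in the units of the state.
- manip.read_state(): the state, without advancing time (a new reading comes with each control period).
- viewer.camera(name): name is "side" or "top" or "wrist"; returns a dict with "frame" (384x512x3 uint8, blue, green, red), "z_map" (384x512 float32, mm along the optical axis (not along the pixel's ray), 0 where there is no reading), "fx", "fy", "cx", "cy" (pixels), "origin" and "orientation" of the camera in the world. Camera axes: x right, y down, z forward; pixel columns grow to the right and rows downward; lengths in mm; the calibration is good to about 2 mm. The wrist camera is an equidistant fisheye: a pixel r from the principal point sees the ray r / f radians off the axis. A picture is of the moment at which its call begins.
- manip.sign_off(): hands the job in; it is judged then, once.
The state is a dict: "clock": time; "joints": joint angles; "qd": joint speeds; "effort": joint torques, N m; "eef_pos": TCP position; "eef_rot": TCP orientation; "wrist_force": force on the tool from outside, world axes, zero at the start; "moment": the same for the moment, N m; "finger_gap": finger opening in mm; "finger_force": force on a finger pad.
Only numpy, scipy, OpenCV 4.12 (cv2) and the standard library are available. Lean on these libraries where they do the work, as an engineer would, in place of code of your own. Each camera call takes 0.05 s, during which the arm holds its last target. There are 200 camera calls.

## Task

Put every arepa mould on the counter back into the revolving rack: lay it on the loading dock, slide it through the gate fully home into an open, empty bay, one mould to a bay, clicking the turret round to bring the next free bay to the gate. Finish with the turret clicked round so that its blanked-off bay closes the gate, and do not knock over or shove aside the ramekin that stands among them.

Things in the scene. Friction and masses are not known exactly. Their poses are not given: they have to be found in the camera images.
- rack: fixed base of the revolving rack: round, wooden, 142 mm radius, with a guard wall 41 mm high (inner radius 136 mm) round the turret, open only at the gate, which faces the rack's +y. Origin: on the turret's axis at counter height; z up. Its place and yaw vary.
- rack_dock (a point): centre of the loading dock's floor outside the gate, 182 mm from the turret's axis along the rack's +y, 21 mm above the counter. A shelf 100 mm wide, 130 to 230 mm from the axis; two cheeks 10 mm high on it funnel a mould: 60 mm apart at the gate, 76 at the outer end. A mould slides from here along the rack's -y into the bay at the gate. Axes as rack.
- rack_gate (a point): fixed point of the rack, 84 mm from the axis along the rack's +y and 20 mm above the counter: where the floor centre of a bay lies when that bay is clicked in line with the gate. Axes as rack.
- turret (a joint): angle of the steel turret, rad, + anticlockwise from above, endless. Five bays every 1.2566 rad (72 deg); it clicks (rests) at multiples of 1.2566, a bay in line with the gate; bay k is there at -k x 1.2566 (plus turns). Past half way it is drawn to the next click (effort up to 0.3 N m), settling within 2 s; rarely it sticks half way. A mould over 7 mm out of its bay catches on the guard.
- turret_handle (a point): centre of the top of the black handle bar on the turret's axis, 87 mm above the counter. The bar is 60 mm long (this point's x), 14 thick (y), 46 high, its foot 41 mm above the counter; it turns with the turret; with bay 0 at the gate its axes are the rack's. Grasp it from above across its thickness and twist to turn the turret.
- bay0 (a point): floor centre of open bay 0 of the turret, 84 mm from its axis, 20 mm above the counter; axes as turret_handle. A mould fully home has its origin here within 5 mm, its long axis radial.
- bay1 (a point): floor centre of open bay 1 of the turret, 84 mm from its axis, 20 mm above the counter; axes as turret_handle. A mould fully home has its origin here within 5 mm, its long axis radial. Each bay is a case 59 mm wide, 80 long (44 to 124 mm from the axis).
- bay2 (a point): floor centre of open bay 2 of the turret, 84 mm from its axis, 20 mm above the counter; axes as turret_handle. A mould fully home has its origin here within 5 mm, its long axis radial. Steel lips over both sides of each bay leave 17 mm height beneath and a 35 mm slot between them for the fin; no mould goes in from above.
- bay3 (a point): floor centre of open bay 3 of the turret, 84 mm from its axis, 20 mm above the counter; axes as turret_handle. A mould fully home has its origin here within 5 mm, its long axis radial. The lips' top is 41 mm above the counter.
- bay4 (a point): centre of the blanked-off bay 4: the same place in the turret as the other bays, but filled by a solid bamboo block that stands 2 mm above the lips; it takes no mould.
- mould1: aluminium arepa mould: flat plate 56 wide (x) x 80 long (y) x 14 mm high, 0.13 to 0.25 kg, with a dark wooden grip fin upright in its middle, 14 thick (x), 36 long (y), top 64 mm above the underside. The last 8 mm at each end is a nose 48 wide, 10 high. Same either way round. Origin: centre of the underside. May be absent.
- mould2: aluminium arepa mould: flat plate 56 wide (x) x 80 long (y) x 14 mm high, 0.13 to 0.25 kg, with a dark wooden grip fin upright in its middle, 14 thick (x), 36 long (y), top 64 mm above the underside. The last 8 mm at each end is a nose 48 wide, 10 high. Same either way round. Origin: centre of the underside. May be absent.
- mould3: aluminium arepa mould: flat plate 56 wide (x) x 80 long (y) x 14 mm high, 0.13 to 0.25 kg, with a dark wooden grip fin upright in its middle, 14 thick (x), 36 long (y), top 64 mm above the underside. The last 8 mm at each end is a nose 48 wide, 10 high. Same either way round. Origin: centre of the underside. May be absent.
- mould4: aluminium arepa mould: flat plate 56 wide (x) x 80 long (y) x 14 mm high, 0.13 to 0.25 kg, with a dark wooden grip fin upright in its middle, 14 thick (x), 36 long (y), top 64 mm above the underside. The last 8 mm at each end is a nose 48 wide, 10 high. Same either way round. Origin: centre of the underside. May be absent.
- ramekin: white ceramic ramekin, 76 mm across, 42 mm high; among the moulds; leave alone. Origin: centre of the underside.
Mind the look-alikes: they are no part of the job. Leave any yellow look-alike of the mould3 alone.

How it is judged (in metres and radians):
At the end, for the whole second after the job is handed in: Every mould present lies flat and still in a bay of the turret, its centre under 90 mm from the turret's axis (84 is fully home); the blanked-off bay 4 is in line with the gate (its site within 10 mm of rack_gate) and the turret is still (horizontal distance between each of mould1, mould2, mould3, mould4 and turret_handle below 0.09 m and z of mould1 in the frame of rack between 0.014 and 0.026 m and angle between each of mould1, mould2, mould3, mould4's own z axis and vertical below 0.12 rad and linear speed of each of mould1, mould2, mould3, mould4 below 0.02 m/s and z of mould2 in the frame of rack between 0.014 and 0.026 m and z of mould3 in the frame of rack between 0.014 and 0.026 m and z of mould4 in the frame of rack between 0.014 and 0.026 m and distance between bay4 and rack_gate below 0.01 m and velocity of joint turret between -0.05 and 0.05 rad/s); the robot touches nothing.
It fails at once if the ramekin is knocked over or shoved more than 60 mm (distance of ramekin from where it was at the start of the episode above 0.06 m or angle between ramekin's own z axis and vertical above 0.6 rad).
Of mould1, mould2, mould3, mould4 only 3 to 4 are there at a start; the rules pass over those that are not, and their reading is None.
At some moment in a run one of mould1, mould2, mould3, mould4 may be knocked a few centimetres aside while the robot is not near it.
Once in a run the grip may slacken for a moment while it holds something.
It also fails if it takes over 210 s, if anything falls off the work surface, if the arm or the gripper's body presses on something with over 40 N, if the wrist force passes 120 N, or if a joint passes its speed limit or range.

## Working session

There is one attempt and no reset: what is moved stays moved. The work goes in short steps, Python scripts to look and compute and a tool call to move; the robot and the scene stay as the last step left them, time stands still between calls to the robot, and variables do not carry over. Pictures are saved under pics/ and viewed, at most 14 in all, crops included, and the job is handed in when it is done.

Besides the shell and the picture viewer there is one more tool, called after ">>>" by a JSON object that holds its "method" and its "body". move_arm: Moves the arm, as the interface text tells. Its arguments: {"type":"object","properties":{"moves":{"type":"array"},"jaw":{"type":"number"},"squeeze":{"type":"number"}},"required":["moves"]}

```bash
mkdir -p pics; cat > h.py <<'E'
import numpy as np, cv2
from scipy.spatial.transform import Rotation as R
from cell import manip, viewer
def rot(o):
    o=np.array(o,float)
    return o if o.shape==(3,3) else (R.from_euler('xyz',o).as_matrix() if o.size==3 else R.from_quat(o).as_matrix())
def cloud(c):
    z=c['z_map'];v,u=np.indices(z.shape)
    P=np.dstack([(u-c['cx'])/c['fx']*z,(v-c['cy'])/c['fy']*z,z])
    W=P@rot(c['orientation']).T+np.array(c['origin']); W[z==0]=np.nan
    return W
E
python3 - <<'E'
from h import *
print(manip.read_state())
for n in('top','side','wrist'):
    c=viewer.camera(n);np.savez('%s0.npz'%n,**c);cv2.imwrite('pics/%s0.png'%n,c['frame'])
    print(n,{k:c[k] for k in c if k not in('frame','z_map')},(c['z_map']==0).mean())
E
```

```text
{'clock': 0.0, 'joints': array([ 1.13241891e+00,  3.00428440e-01,  1.52158065e+00, -1.10452930e-05,
        1.32069454e+00, -6.65639820e-02]), 'qd': array([ 0.00055196,  0.00083104,  0.00130017, -0.00079154,  0.00021295,
       -0.00079998]), 'effort': array([-1.28942604e-03, -5.31796539e+01, -3.52737772e+01,  7.07698753e-02,
        2.42694304e-02, -1.37886700e-04]), 'eef_pos': array([199.69399348, 512.18674307, 204.90991281]), 'eef_rot': array([-3.14048343e+00, -6.32215509e-05,  2.76978193e+00]), 'wrist_force': array([-0.02249904, -0.1825281 , -0.47127806]), 'moment': array([0.01709484, 0.01359593, 0.01491313]), 'finger_force': 0.0, 'finger_gap': 93.9508726966222}
top {'fx': 488.55629856990345, 'fy': 488.55629856990345, 'cx': 257.97063650024086, 'cy': 199.3649048357741, 'origin': array([ 291.80194427,   29.04138523, 1509.32395602]), 'orientation': array([-2.95648910e+00,  1.97781810e-03, -1.55338654e+00])} 0.004079182942708333
side {'fx': 398.33768416679516, 'fy': 398.33768416679516, 'cx': 244.42749932074761, 'cy': 193.32628413467634, 'origin': array([ 279.90015706, -952.70730137,  634.04713089]), 'orientation': array([-2.04819522,  0.01152971, -0.27753299])} 0.004221598307291667
wrist {'fx': 297.3186396354542, 'fy': 297.3186396354542, 'cx': 251.78457309917695, 'cy': 191.7100600851084, 'origin': array([125.49418014, 543.79959856, 383.4643984 ]), 'orientation': array([2.86198313e+00, 2.68862557e-04, 1.19865185e+00])} 0.0037384033203125
```

View pics/top0.png

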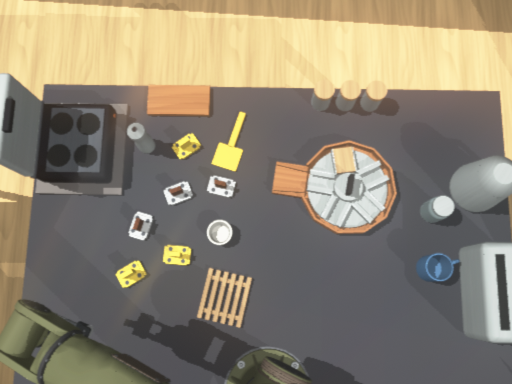

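View pics/side0.png

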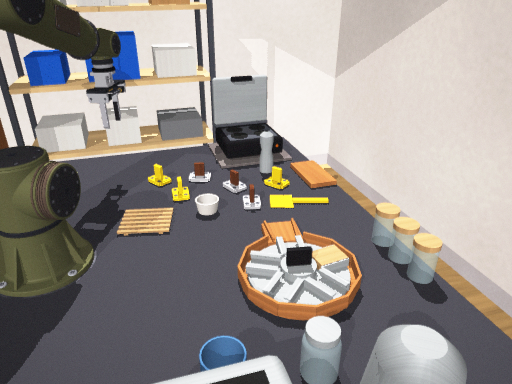

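The top view shows three silver moulds with dark fins at (178,192), (221,186) and (141,226). There are yellow look-alikes at (186,146), (177,255) and (131,273), and the ramekin is at (219,232). The rack is at (349,187), with the dock at (290,178) and the bamboo bay at (343,160). The side view agrees.

```bash
cat >> h.py <<'E'
def wcloud(c):
    z=c['z_map'];v,u=np.indices(z.shape);x=u-c['cx'];y=v-c['cy'];r=np.hypot(x,y)+1e-9
    t=r/c['fx']; s=np.tan(t)/r
    P=np.dstack([x*s*z,y*s*z,z]); W=P@rot(c['orientation']).T+np.array(c['origin']); W[(z==0)|(t>1.3)]=np.nan
    return W
def moulds(c,W):
    "dark fins with top at ~64, and silver plates near them"
    hsv=cv2.cvtColor(c['frame'],cv2.COLOR_BGR2HSV); z=W[...,2]
    m=((z>40)&(z<75)&(hsv[...,2]<140)).astype(np.uint8)
    n,l,s,ce=cv2.connectedComponentsWithStats(m)
    out=[]
    for i in range(1,n):
        if s[i,4]<12: continue
        p=W[l==i]; 
        if np.ptp(p[:,0])>75 or np.ptp(p[:,1])>75: continue
        out.append((ce[i].round(),s[i,4],p.mean(0).round(1),np.percentile(p[:,2],95).round(1)))
    return out
def rectshape(W,c,cen,zlo,zhi,rad,cond=None):
    d=np.hypot(W[...,0]-cen[0],W[...,1]-cen[1])
    m=(d<rad)&(W[...,2]>zlo)&(W[...,2]<zhi)
    if cond is not None:m&=cond
    p=W[m][:,:2].astype(np.float32)
    return p,cv2.minAreaRect(p)
E
python3 - <<'E'
from h import *
for n in('top','side','wrist'):
    c=dict(np.load(n+'0.npz')); W=(wcloud if n=='wrist' else cloud)(c)
    print(n,'table z',np.nanmedian(W[...,2][(W[...,2]<30)&(W[...,2]>-30)]))
    for o in moulds(c,W): 
        p,r=rectshape(W,c,o[2],7,20,55); print(*o,'| plate',len(p),np.round(r[0],1),np.round(r[1],1),round(r[2],1))
    if n!='wrist':
        seed=W[187,349] if n=='top' else W[257,300]
        print('seed',seed)
        m=(np.hypot(W[...,0]-seed[0],W[...,1]-seed[1])<170)&(W[...,2]>30)
        print('rack z hist',np.histogram(W[m][:,2],bins=range(30,100,5)))
        m2=m&(W[...,2]>78); p=W[m2]; print('handle',len(p),p.mean(0),cv2.minAreaRect(p[:,:2].astype(np.float32)))
        hsv=cv2.cvtColor(c['frame'],cv2.COLOR_BGR2HSV)
        m3=m&(W[...,2]<46)&(hsv[...,1]>110); p=W[m3]
        print('wood ring',len(p),cv2.minEnclosingCircle(p[:,:2].astype(np.float32)))
cv2.imwrite('pics/w0.png',np.load('wrist0.npz')['frame'])
E
```

```text
top table z 1.4525384892035618
[344. 102.] 85 [ 879.5 -228.3   57.4] 73.1 | plate 58 [ 875.4 -225.3] [85.1 79. ] 50.5
[369. 102.] 86 [ 880.9 -306.3   56.9] 72.5 | plate 42 [ 878.1 -301.7] [71.7 84.6] 52.6
[319. 102.] 80 [ 878.5 -149.9   58. ] 73.1 | plate 65 [ 876.8 -147.6] [85.8 98.1] 4.7
[145. 144.] 109 [731.4 388.2  60.3] 73.5 | plate 40 [731.  385.1] [57.8 90.1] 34.0
[464. 166.] 12 [ 679.6 -593.1   54.1] 67.5 | plate 21 [ 689.4 -572.2] [51.1 95.8] 50.8
[221. 185.] 31 [606.5 149.4  57.3] 67.8 | plate 359 [608.7 149.4] [ 93.7 102.9] 75.2
[177. 191.] 42 [586.1 283.6  57.1] 68.8 | plate 343 [579.9 280.6] [82.8 99.7] 16.6
[428. 212.] 101 [ 532.8 -475.5   58.8] 74.2 | plate 50 [ 529.4 -474.2] [90.6 65.4] 22.6
[138. 224.] 46 [483.2 395.7  58.9] 67.0 | plate 349 [480.8 398.6] [100.8  82.9] 23.7
[444. 266.] 113 [ 372.1 -515.    58.8] 73.4 | plate 124 [ 371.7 -521.9] [105.7  82.2] 1.3
[255. 363.] 21 [90.6 37.3 53.3] 69.0 | plate 415 [105.7  46.6] [ 69.9 109.4] 31.0
[245. 377.] 85 [51.9 65.3 56.5] 72.3 | plate 377 [71.2 79.5] [ 50.  107.7] 38.6
seed [ 599.74558289 -233.34232138   88.4999172
[... 1776 characters left out ...]
te 30 [ 369.5 -454.1] [ 4.5 29.9] 88.3
[332. 365.] 119 [ 549.3 -535.5   52.9] 69.2 | plate 157 [ 534.7 -524.9] [24.9 66.4] 70.1
seed [ 611.24018908 -246.75394466   64.3566444 ]
rack z hist (array([ 584, 1806, 1426,   40,   42,   45,   41,   47,   42,   45,   62,
         67,    0]), array([30, 35, 40, 45, 50, 55, 60, 65, 70, 75, 80, 85, 90, 95]))
handle 148 [ 609.65843636 -243.89959251   83.91492311] ((609.7905883789062, -242.9740753173828), (16.795438766479492, 59.36425018310547), 84.56678771972656)
wood ring 1269 ((607.0753173828125, -236.23406982421875), 153.06112670898438)
wrist table z -0.7193810593264232
[249. 355.] 36 [467.  406.4  45. ] 48.9 | plate 760 [475.6 403.8] [56.7 65.6] 74.1
```

View pics/wrist0.png

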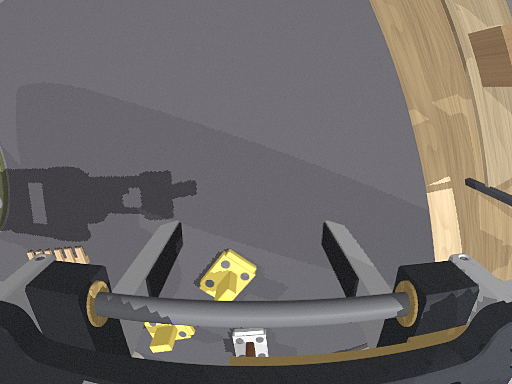

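The wrist view shows a yellow look-alike at (228,272) and the end of mould A at (250,345), and no further mould. That makes three moulds, at about A (481,394), B (586,281) and C (607,147). The rack axis is near (611,-239) with yaw around -8°, and the fin and handle heights match the text. I'll hover over C and measure with the wrist camera.

```bash
cat >> h.py <<'E'
def go(x,y,z,yawdeg,s=None):
    "print shift along tool axes (m) and turn (rad), from the measured pose"
    s=s or manip.read_state(); Rm=rot(s['eef_rot'])
    Rn=R.from_euler('xyz',[np.pi,0,0]).as_matrix()
    d=Rm.T@(np.array([x,y,z])-s['eef_pos'])/1000
    # tool-z turn: yaw decreases with +turn since z points down
    cur=np.arctan2(Rm[1,0],Rm[0,0]); t=(cur-np.radians(yawdeg)+np.pi)%(2*np.pi)-np.pi
    print('shift',d.round(4),'turn',round(t,4),'| at',s['eef_pos'].round(1),'yaw',round(np.degrees(cur),2),'t',round(s['clock'],2),'F',np.round(s['wrist_force'],1))
E
python3 -c "
from h import *
go(607,147,160,77.7)"
```

```text
shift [-0.5122 -0.1923  0.0452] turn 1.4137 | at [199.7 512.3 205. ] yaw 158.7 t 0.15 F [-0.1  0.9  0.2]
```

>>> {"method": "move_arm", "body": {"moves": [[-0.512,-0.192,0.045,1.414],[-0.512,-0.192,0.045,1.414],[-0.512,-0.192,0.045,1.414],[-0.512,-0.192,0.045,1.414],[-0.512,-0.192,0.045,1.414],[-0.512,-0.192,0.045,1.414],[-0.512,-0.192,0.045,1.414],[-0.512,-0.192,0.045,1.414],[-0.512,-0.192,0.045,1.414],[-0.512,-0.192,0.045,1.414],[-0.512,-0.192,0.045,1.414],[-0.512,-0.192,0.045,1.414]], "jaw": 0.05}}

```text
clock: 1.35
eef_pos: [609.5, 143.3, 158.7]
eef_rot: [-3.14, 0.001, 1.351]
wrist_force: [-0.3, 0.2, 0.3]
finger_gap: 50.2
finger_force: 0.0
```

>>> {"method": "move_arm", "body": {"moves": [[0,0,0,0],[0,0,0,0],[0,0,0,0]]}}

```text
clock: 1.65
eef_pos: [606.4, 148.7, 160.8]
eef_rot: [3.141, -0.0, 1.357]
wrist_force: [-0.1, -0.3, 0.2]
finger_gap: 49.7
finger_force: 0.0
```

```bash
cat >> h.py <<'E'
def look(tag):
    c=viewer.camera('wrist');W=wcloud(c);np.savez('%s.npz'%tag,**c);cv2.imwrite('pics/%s.png'%tag,c['frame']);return c,W
def fit(W,cen,zlo,zhi,rad,tag=''):
    "robust oriented box: component nearest cen, 2-98 percentile extents"
    d=np.hypot(W[...,0]-cen[0],W[...,1]-cen[1]); m=(d<rad)&(W[...,2]>zlo)&(W[...,2]<zhi)
    m=cv2.morphologyEx(m.astype(np.uint8),cv2.MORPH_OPEN,np.ones((3,3)))
    n,l,s,ce=cv2.connectedComponentsWithStats(m)
    if n<2: print(tag,'none');return
    i=1+np.argmax(s[1:,4]); p=W[l==i]; r=cv2.minAreaRect(p[:,:2].astype(np.float32))
    w,h=r[1]; a=r[2] if w>h else r[2]+90
    print(tag,'n',len(p),'c',np.round(r[0],1),'size',np.round(sorted(r[1]),1),'long axis',round(a%180,1),'zmed',round(np.median(p[:,2]),1))
    return r,a%180
E
python3 - <<'E'
from h import *
c,W=look('wC')
fit(W,(607,147),8,19,60,'plate');fit(W,(607,147),54,72,40,'fin')
# dock etc seen?
print(np.round(W[::48,::64,:],0).reshape(-1,3)[:0])
E
```

```text
plate n 2654 c [612.7 156.2] size [55.6 80.1] long axis 76.9 zmed 13.0
fin n 526 c [612.7 156.9] size [13.6 35.3] long axis 77.6 zmed 63.0
[]
```

View pics/wC.png

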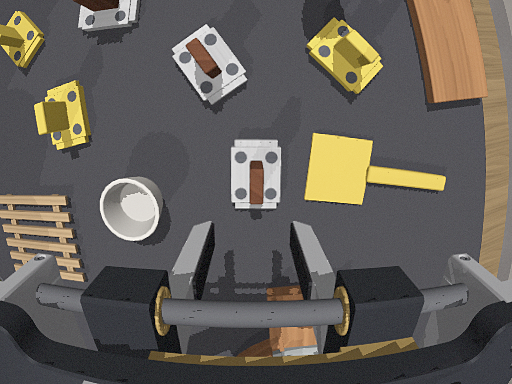

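The wrist view shows mould C at (256,175), the ramekin at (132,208), B at (208,62), A at the top edge and the rack's dock at the bottom (290,310). The plate and fin sizes match the text. The wrist position differs from the fixed cameras by 6 mm, so I'll check against B and the ramekin.

```bash
python3 - <<'E'
from h import *
for n in('wC','top0','side0'):
    c=dict(np.load(n+'.npz')); W=(wcloud if n[0]=='w' else cloud)(c)
    print(n)
    fit(W,(586,281),54,72,40,'B fin');fit(W,(586,281),8,19,58,'B plate')
    fit(W,(609,150),8,19,58,'C plate')
    fit(W,(609,150),54,72,40,'C fin')
    fit(W,(481,394),54,72,40,'A fin')
    u,v={'wC':(132,208),'top0':(219,232),'side0':(207,203)}[n]
    s=W[v,u]; fit(W,s,35,48,60,'ramekin')
    m=np.hypot(W[...,0]-s[0],W[...,1]-s[1])<100
    print('table',np.nanmedian(W[m&(W[...,2]<5)][:,2]))
E
```

```text
wC
B fin n 555 c [589.  290.2] size [14.1 36.3] long axis 111.8 zmed 63.1
B plate n 2792 c [588.8 290.4] size [56.8 81.1] long axis 112.2 zmed 13.1
C plate n 2654 c [612.7 156.2] size [55.6 80.1] long axis 76.9 zmed 13.0
C fin n 526 c [612.7 156.9] size [13.6 35.3] long axis 77.6 zmed 63.0
A fin n 25 c [471.6 397.8] size [ 1.6 11.7] long axis 158.1 zmed 58.0
ramekin n 977 c [464.6 154.4] size [74.5 74.6] long axis 59.7 zmed 40.6
table -0.8477129666831331
top0
B fin n 44 c [590.  285.8] size [14.3 27.3] long axis 111.0 zmed 63.2
B plate n 94 c [574.4 304.6] size [23.2 67.5] long axis 66.3 zmed 14.4
C plate n 72 c [595.6 131.1] size [24.4 43.4] long axis 117.4 zmed 13.9
C fin n 48 c [613.  155.4] size [15.2 32.2] long axis 80.9 zmed 64.0
A fin n 63 c [483.5 400.3] size [15.8 35.5] long axis 165.0 zmed 64.5
ramekin none
table 0.5191327922731261
side0
B fin n 31 c [587.6 284.5] size [16.6 39.2] long axis 107.5 zmed 61.8
B plate n 129 c [586.8 283.7] size [56.3 81.4] long axis 116.1 zmed 12.2
C plate n 170 c [610.6 150.8] size [55.6 80.5] long axis 77.7 zmed 12.4
C fin n 24 c [610.3 148.1] size [ 9.7 28.1] long axis 73.0 zmed 62.1
A fin n 30 c [481.1 394.1] size [17.7 33.1] long axis 169.6 zmed 60.0
ramekin none
table -1.4814310093998984
```

```bash
python3 -c "
from h import *
go(612.5,155.5,28,77.3)"
```

```text
shift [0.008  0.0043 0.1329] turn 0.0082 | at [606.5 148.6 160.9] yaw 77.77 t 1.7 F [-0.   0.7  0.8]
```

>>> {"method": "move_arm", "body": {"moves": [[0.008,0.004,0.04,0.008],[0.008,0.004,0.08,0.008],[0.008,0.004,0.11,0.008],[0.008,0.004,0.132,0.008],[0.008,0.004,0.132,0.008],[0.008,0.004,0.132,0.008]]}}

```text
clock: 2.3
eef_pos: [612.8, 155.1, 29.5]
eef_rot: [3.141, -0.0, 1.349]
wrist_force: [1.6, 0.2, 1.5]
finger_gap: 49.9
finger_force: 0.0
```

>>> {"method": "move_arm", "body": {"moves": [[0,0,0,0],[0,0,0,0],[0,0,0,0],[0,0,0,0],[0,0,0,0],[0,0,-0.02,0],[0,0,-0.05,0],[0,0,-0.08,0],[0,0,-0.08,0]], "jaw": 0.0, "squeeze": 25}}

```text
clock: 3.2
eef_pos: [614.3, 154.8, 112.6]
eef_rot: [3.136, -0.002, 1.348]
wrist_force: [0.6, 0.2, -1.0]
finger_gap: 14.3
finger_force: 25.0
```

```bash
python3 -c "
from h import *
go(510,-170,220,-9)"
```

```text
shift [-0.3396 -0.0293 -0.1084] turn 1.5049 | at [614.3 154.8 112.6] yaw 77.22 t 3.2 F [ 0.6  0.2 -1. ]
```

>>> {"method": "move_arm", "body": {"moves": [[-0.34,-0.03,-0.108,1.505],[-0.34,-0.03,-0.108,1.505],[-0.34,-0.03,-0.108,1.505],[-0.34,-0.03,-0.108,1.505],[-0.34,-0.03,-0.108,1.505],[-0.34,-0.03,-0.108,1.505],[-0.34,-0.03,-0.108,1.505],[-0.34,-0.03,-0.108,1.505],[-0.34,-0.03,-0.108,1.505],[-0.34,-0.03,-0.108,1.505],[-0.34,-0.03,-0.108,1.505],[-0.34,-0.03,-0.108,1.505]]}}

```text
clock: 4.4
eef_pos: [508.1, -170.3, 215.6]
eef_rot: [-3.141, 0.001, -0.153]
wrist_force: [-0.7, 0.7, -2.5]
finger_gap: 13.6
finger_force: 25.0
```

>>> {"method": "move_arm", "body": {"moves": [[0,0,0,0],[0,0,0,0],[0,0,0,0]]}}

```text
clock: 4.7
eef_pos: [508.3, -170.4, 216.4]
eef_rot: [3.142, 0.0, -0.156]
wrist_force: [0.2, 0.0, -2.6]
finger_gap: 14.1
finger_force: 25.0
```

```bash
python3 - <<'E'
from h import *
c,W=look('wR')
s=manip.read_state();print(s['eef_pos'],s['eef_rot'])
fit(W,(611,-238),80,94,50,'handle')
hsv=cv2.cvtColor(c['frame'],cv2.COLOR_BGR2HSV);z=W[...,2]
m=(np.hypot(W[...,0]-611,W[...,1]+238)<160)&(z>36)&(z<46)&(hsv[...,1]>110)&(hsv[...,0]<14)
p=W[m]; print('wall',len(p),p.mean(0))
A=np.c_[2*p[:,:2],np.ones(len(p))];
for _ in range(5):
    q=np.linalg.lstsq(A,(p[:,:2]**2).sum(1),rcond=None)[0]; r=np.hypot(*(p[:,:2]-q[:2]).T); k=abs(r-np.median(r))<8; p=p[k];A=A[k]
print('circle',q[:2],np.median(r),len(p))
E
```

```text
[ 508.2634052  -170.39337321  216.41511313] [ 3.14157126e+00  3.47227622e-05 -1.56149971e-01]
handle n 752 c [ 611.8 -237.2] size [14.1 58.8] long axis 171.2 zmed 86.1
wall 631 [ 553.11973638 -286.25517278   39.12912531]
circle [ 610.81558789 -237.68687941] 137.81007803901164 625
```

View pics/wR.png

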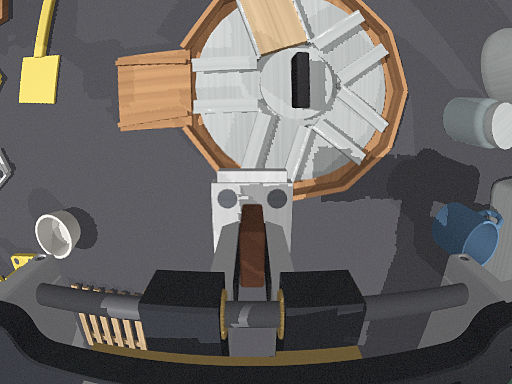

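The picture shows the rack axis at the handle (300,80), the dock at (155,90) and the bamboo bay at (270,20). Bay 0 at the gate is empty and in line. The mould hangs level in the grip at (252,215).

```bash
python3 - <<'E'
from h import *
c=dict(np.load('wR.npz'));W=wcloud(c)
a=np.radians(-8.8);C=np.array([611.4,-237.4]);ex=np.array([np.cos(a),np.sin(a)]);ey=np.array([-ex[1],ex[0]])
X=(W[...,:2]-C)@ex;Y=(W[...,:2]-C)@ey;Z=W[...,2]
m=(Y>146)&(Y<240)&(abs(X)<60)&(Z>15)&(Z<40);p=W[m]
print('dock x',np.percentile(X[m],[1,99]),'y',np.percentile(Y[m],[1,99]),'z',np.percentile(Z[m],[5,50,95]))
r=cv2.minAreaRect(p[:,:2].astype(np.float32));print(r, 'ctr in rack',(np.array(r[0])-C)@ex,(np.array(r[0])-C)@ey)
# slot between lips of gate bay
for y in(60,75,90,105,118):
    k=(abs(Y-y)<4)&(abs(X)<40)
    lo=k&(Z<33); print(y,'slot x',np.round(np.percentile(X[lo],[2,98]),1) if lo.sum()>5 else None,lo.sum(), np.median(Z[lo]) if lo.any() else 0)
fit(W,(508,-170),194,209,60,'held plate')
E
```

```text
dock x [-51.30201549  46.47854487] y [147.00925503 228.91492201] z [19.13456713 20.52790874 30.59502927]
((638.3862915039062, -50.902339935302734), (84.82138061523438, 101.30535888671875), 81.21623992919922) ctr in rack -1.8628813158638091 188.4308011232351
60 slot x [-39.2  38.7] 247 19.28140777188588
75 slot x [-39.1  38.9] 245 19.205466590861874
90 slot x [-38.8  39.2] 235 19.251492930213942
105 slot x [-39.7  38.8] 232 19.373683697853465
118 slot x [-39.5  38.5] 201 19.20925366137834
held plate n 4125 c [ 520.4 -170.1] size [56.  56.1] long axis 170.8 zmed 200.7
```

```bash
cat >> h.py <<'E'
YAW=-8.8; C0=np.array([611.0,-237.4])
def rk(x,y):
    a=np.radians(YAW);return C0+x*np.array([np.cos(a),np.sin(a)])+y*np.array([-np.sin(a),np.cos(a)])
E
python3 - <<'E'
from h import *
c=dict(np.load('wR.npz'));W=wcloud(c)
a=np.radians(YAW);ex=np.array([np.cos(a),np.sin(a)]);ey=np.array([-ex[1],ex[0]])
X=(W[...,:2]-C0)@ex;Y=(W[...,:2]-C0)@ey;Z=W[...,2]
for y in(70,85,100,112):
    k=(abs(Y-y)<4)&(abs(X)<45)&(Z>34)&(Z<46); h,_=np.histogram(X[k],bins=np.arange(-45,46,3)); print(y,h)
for y in(150,165,180,195,210,222):
    k=(abs(Y-y)<5)&(abs(X)<55)&(Z>26)&(Z<36); print(y,'cheek',np.round(np.sort(X[k])[[0,-1]],1),'inner',np.round([X[k&(X<0)].max(),X[k&(X>0)].min()],1))
p=rk(-1,190);print(p);go(p[0],p[1],110,81.2)
E
```

```text
70 [ 0  0  0  3 15 20 19 16 15  0  0  0  0  0  0  0  0  0  0  0  9 19 15 20
 15 16  0  0  0  0]
85 [ 0  0  0  6 13 18 12 18 12  0  0  0  0  0  0  0  0  0  0  0  7 20 15 16
 19 14  0  0  0  0]
100 [ 0  0  0 10 18 17 18 17 18  0  0  0  0  0  0  0  0  0  0  0 13 12 19 14
 16 16  0  0  0  0]
112 [ 0  0  0  7 21 14 21 14 14  0  0  0  0  0  0  0  0  0  0  0 13 17 12 18
 12 12  0  0  0  0]
150 cheek [-39.8  36.2] inner [-32.7  29.5]
165 cheek [-40.5  37.8] inner [-34.4  30.6]
180 cheek [-42.2  37.9] inner [-36.   31.9]
195 cheek [-43.8  39.6] inner [-37.7  32.7]
210 cheek [-45.7  40.2] inner [-39.   33.7]
222 cheek [-46.2  41. ] inner [-40.9  34.5]
[639.07908051 -49.48362169]
shift [ 0.1104 -0.1398  0.1064] turn -1.5734 | at [ 508.3 -170.4  216.4] yaw -8.95 t 4.75 F [-0.2 -0.6 -3. ]
```

```bash
sed -i 's/YAW=-8.8; C0=.*/YAW=-8.2; C0=np.array([610.8,-237.4])/' h.py
python3 - <<'E'
from h import *
p=rk(0,190);print(p);go(p[0],p[1],100,81.8)
E
```

```text
[637.8994974  -49.34251613]
shift [ 0.1092 -0.1397  0.1164] turn -1.5838 | at [ 508.3 -170.4  216.4] yaw -8.95 t 4.75 F [-0.2 -0.6 -3. ]
```

>>> {"method": "move_arm", "body": {"moves": [[0.109,-0.14,0.05,-1.584],[0.109,-0.14,0.05,-1.584],[0.109,-0.14,0.05,-1.584],[0.109,-0.14,0.05,-1.584],[0.109,-0.14,0.05,-1.584],[0.109,-0.14,0.08,-1.584],[0.109,-0.14,0.1,-1.584],[0.109,-0.14,0.116,-1.584],[0.109,-0.14,0.116,-1.584],[0.109,-0.14,0.116,-1.584],[0.109,-0.14,0.116,-1.584],[0.109,-0.14,0.116,-1.584]]}}

```text
clock: 5.95
eef_pos: [637.8, -49.2, 100.3]
eef_rot: [-3.141, 0.0, 1.429]
wrist_force: [-0.5, -1.0, -1.4]
finger_gap: 14.2
finger_force: 25.0
```

>>> {"method": "move_arm", "body": {"moves": [[0,0,0,0],[0,0,0,0]]}}

```text
clock: 6.15
eef_pos: [637.8, -49.3, 100.4]
eef_rot: [-3.142, -0.0, 1.425]
wrist_force: [0.9, 0.3, -2.3]
finger_gap: 14.1
finger_force: 25.0
```

```bash
python3 - <<'E'
from h import *
c,W=look('wD')
p=rk(0,190);go(p[0],p[1],50.5,81.8)
print(manip.read_state()['eef_rot'],manip.read_state()['finger_gap'])
fit(W,p,76,92,60,'held plate')
E
```

```text
shift [-0.0001  0.0001  0.05  ] turn -0.0024 | at [637.8 -49.3 100.5] yaw 81.66 t 6.2 F [-0.6 -0.3 -2. ]
[3.14158366e+00 2.43423589e-05 1.42526278e+00] 13.948530488854633
held plate n 4132 c [640.3 -35.5] size [55.9 56.1] long axis 81.5 zmed 84.8
```

View pics/wD.png

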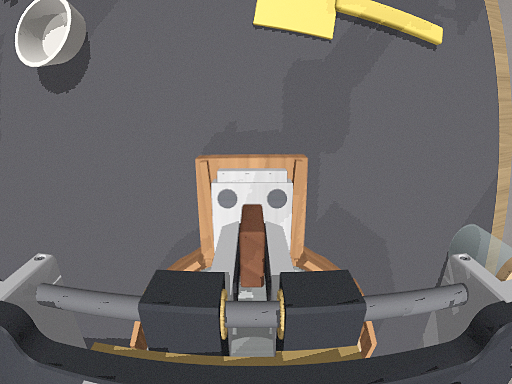

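The mould is centred over the dock (nose 218–287, dock 196–307). I'll lower it, then slide.

>>> {"method": "move_arm", "body": {"moves": [[0,0,0.02,0],[0,0,0.038,0],[0,0,0.044,0],[0,0,0.048,0],[0,0,0.05,0],[0,0,0.05,0]]}}

```text
clock: 6.8
eef_pos: [638.1, -49.3, 51.0]
eef_rot: [3.141, 0.0, 1.427]
wrist_force: [-0.2, -0.5, -2.5]
finger_gap: 14.2
finger_force: 25.0
```

>>> {"method": "move_arm", "body": {"moves": [[-0.012,0,0,0],[-0.024,0,0,0],[-0.036,0,0,0],[-0.048,0,0,0],[-0.06,0,0,0],[-0.06,0,0,0]]}}

```text
clock: 7.4
eef_pos: [628.9, -110.5, 50.5]
eef_rot: [3.142, 0.0, 1.425]
wrist_force: [0.4, -0.2, -2.1]
finger_gap: 13.8
finger_force: 25.0
```

>>> {"method": "move_arm", "body": {"moves": [[-0.01,0,0,0],[-0.02,0,0,0],[-0.03,0,0,0],[-0.038,0,0.001,0],[-0.044,0,0.001,0],[-0.047,0,0.001,0],[-0.047,0,0.001,0]]}}

```text
clock: 8.1
eef_pos: [622.4, -155.5, 49.4]
eef_rot: [-3.142, -0.0, 1.426]
wrist_force: [0.3, 1.0, -2.2]
finger_gap: 13.9
finger_force: 25.0
```

>>> {"method": "move_arm", "body": {"moves": [[-0.001,0,0,0],[-0.002,0,0,0],[-0.003,0,0,0],[-0.003,0,0,0]]}}

```text
clock: 8.5
eef_pos: [622.4, -156.6, 49.6]
eef_rot: [3.141, -0.002, 1.427]
wrist_force: [0.7, 8.3, 0.4]
finger_gap: 13.9
finger_force: 25.0
```

>>> {"method": "move_arm", "body": {"moves": [[0,0,0,0],[0,0,0,0],[0,0,0,0],[0,0,-0.03,0],[0,0,-0.07,0],[0,0,-0.1,0],[0,0,-0.1,0]], "jaw": 0.04}}

```text
clock: 9.2
eef_pos: [623.7, -158.8, 154.5]
eef_rot: [3.134, 0.001, 1.427]
wrist_force: [0.6, 0.1, 0.2]
finger_gap: 40.2
finger_force: 0.0
```

```bash
python3 - <<'E'
from h import *
c,W=look('wE')
go(611.3,-237.4,110,171.2)
s=manip.read_state();print(s['joints'],s['finger_gap'])
p=rk(0,84);print(p);fit(W,p,76,90,40,'fin')
E
```

```text
shift [-0.0797 -0.0002  0.0416] turn -1.5613 | at [ 622.8 -158.5  151.5] yaw 81.74 t 9.25 F [ 0.2  0.6 -0.7]
[-3.06105137e-01  5.48101028e-01  1.29822473e+00 -1.71212074e-04
  1.29145197e+00 -1.61966171e-01] 39.954890950887325
[ 622.78083043 -154.2587966 ]
fin n 598 c [ 622.5 -153.9] size [13.2 35.4] long axis 81.9 zmed 83.0
```

>>> {"method": "move_arm", "body": {"moves": [[-0.04,0,0,-0.15],[-0.08,0,0,-0.3],[-0.08,0,0,-0.45],[-0.08,0,0,-0.6],[-0.08,0,0,-0.75],[-0.08,0,0,-0.9],[-0.08,0,0,-1.05],[-0.08,0,0,-1.2],[-0.08,0,0.02,-1.35],[-0.08,0,0.04,-1.5],[-0.08,0,0.042,-1.561],[-0.08,0,0.042,-1.561]]}}

```text
clock: 10.45
eef_pos: [609.7, -237.0, 105.2]
eef_rot: [3.141, -0.003, 2.989]
wrist_force: [-0.1, 0.1, 1.1]
finger_gap: 40.2
finger_force: 0.0
```

```bash
python3 - <<'E'
from h import *
c,W=look('wH')
fit(W,(611,-237.4),80,94,50,'handle')
go(611.3,-237.4,56,171.2)
E
```

```text
handle n 1496 c [ 611.4 -238. ] size [13.7 60.3] long axis 171.5 zmed 86.2
shift [-0.0013 -0.0001  0.0502] turn -0.0019 | at [ 610.1 -237.2  106.2] yaw 171.09 t 10.5 F [-0.3 -0.3 -0.2]
```

>>> {"method": "move_arm", "body": {"moves": [[0,0,0.03,0],[0,0,0.053,0],[0,0,0.053,0],[0,0,0.053,0]]}}

```text
clock: 10.9
eef_pos: [610.7, -237.4, 55.1]
eef_rot: [-3.142, 0.0, 2.987]
wrist_force: [1.1, 0.1, 0.2]
finger_gap: 39.8
finger_force: 0.0
```

>>> {"method": "move_arm", "body": {"moves": [[0,0,0,0],[0,0,0,0],[0,0,0,0.1],[0,0,0,0.23],[0,0,0,0.36],[0,0,0,0.49],[0,0,0,0.62],[0,0,0,0.75],[0,0,0,0.88],[0,0,0,1.01],[0,0,0,1.14],[0,0,0,1.25]], "jaw": 0.0, "squeeze": 30}}

```text
clock: 12.1
eef_pos: [610.9, -238.4, 55.6]
eef_rot: [3.14, 0.002, 1.732]
wrist_force: [2.0, -5.3, -1.9]
finger_gap: 13.8
finger_force: 30.0
```

>>> {"method": "move_arm", "body": {"moves": [[0,0,0,0],[0,0,0,0]]}}

```text
clock: 12.3
eef_pos: [610.9, -238.4, 55.6]
eef_rot: [3.14, 0.002, 1.737]
wrist_force: [1.2, -6.7, -1.3]
finger_gap: 13.8
finger_force: 30.1
```

>>> {"method": "move_arm", "body": {"moves": [[0,0,0,0],[0,0,0,0],[0,0,-0.03,0],[0,0,-0.08,0],[0,0,-0.13,0],[0,0,-0.13,0]], "jaw": 0.04}}

```text
clock: 12.9
eef_pos: [612.8, -238.0, 192.7]
eef_rot: [3.132, 0.007, 1.738]
wrist_force: [0.5, 0.1, -0.5]
finger_gap: 40.2
finger_force: 0.0
```

```bash
python3 - <<'E'
from h import *
c,W=look('wH2');c=viewer.camera('top');T=cloud(c)
fit(W,(611,-237.4),80,94,50,'handle');fit(T,(611,-237.4),76,94,50,'handle top')
a=np.radians(81.8-72);fit(W,C0+84*np.array([np.cos(a),np.sin(a)]),74,92,40,'fin')
fit(T,C0+84*np.array([np.cos(a),np.sin(a)]),70,92,40,'fin top')
fit(T,(587,286),54,72,50,'B');fit(T,(483,398),54,72,50,'A')
go(587,286,160,112)
E
```

```text
handle n 804 c [ 611.7 -236.9] size [13.4 59.7] long axis 99.1 zmed 86.0
handle top none
fin n 504 c [ 693.3 -222.4] size [13.9 36.3] long axis 9.2 zmed 82.9
fin top n 47 c [ 693.5 -223. ] size [14.7 31.1] long axis 9.3 zmed 83.6
B n 54 c [587.3 289.5] size [14.8 35.3] long axis 105.3 zmed 64.6
A n 57 c [483.3 399.5] size [15.4 34.5] long axis 172.0 zmed 63.3
shift [0.5199 0.0635 0.0251] turn -0.2168 | at [ 610.9 -237.2  185.6] yaw 99.58 t 13.0 F [ 0.   0.3 -0.9]
```

Turret clicked and the mould is home in its bay. Next is mould B.

>>> {"method": "move_arm", "body": {"moves": [[0.05,0,0,0],[0.52,0.064,0,-0.22],[0.52,0.064,0,-0.22],[0.52,0.064,0,-0.22],[0.52,0.064,0,-0.22],[0.52,0.064,0,-0.22],[0.52,0.064,0.02,-0.22],[0.52,0.064,0.025,-0.22],[0.52,0.064,0.025,-0.22],[0.52,0.064,0.025,-0.22],[0.52,0.064,0.025,-0.22],[0.52,0.064,0.025,-0.22]], "jaw": 0.05}}

```text
clock: 14.2
eef_pos: [585.5, 289.1, 156.6]
eef_rot: [-3.138, -0.0, 1.962]
wrist_force: [0.2, -0.2, -0.5]
finger_gap: 50.0
finger_force: 0.0
```

>>> {"method": "move_arm", "body": {"moves": [[0,0,0,0],[0,0,0,0],[0,0,0,0]]}}

```text
clock: 14.5
eef_pos: [587.5, 284.8, 159.4]
eef_rot: [-3.141, 0.0, 1.956]
wrist_force: [-1.1, -0.0, -0.2]
finger_gap: 50.1
finger_force: 0.0
```

```bash
python3 - <<'E'
from h import *
c,W=look('wB')
fit(W,(589,289),8,19,60,'plate');r,a=fit(W,(589,289),54,72,40,'fin')
go(*r[0],28,a)
E
```

```text
plate n 2661 c [588.6 290.4] size [56.2 79.9] long axis 112.6 zmed 13.0
fin n 526 c [588.2 290.7] size [13.6 35.8] long axis 112.1 zmed 63.1
shift [0.0051 0.0027 0.1316] turn -0.0007 | at [587.5 285.  159.6] yaw 112.09 t 14.55 F [ 0.6 -0.6 -0.6]
```

>>> {"method": "move_arm", "body": {"moves": [[0.005,0.003,0.04,0],[0.005,0.003,0.08,0],[0.005,0.003,0.11,0],[0.005,0.003,0.131,0],[0.005,0.003,0.131,0],[0.005,0.003,0.131,0]]}}

```text
clock: 15.15
eef_pos: [588.6, 291.6, 29.3]
eef_rot: [3.141, -0.0, 1.957]
wrist_force: [0.1, 0.6, 0.8]
finger_gap: 50.3
finger_force: 0.0
```

>>> {"method": "move_arm", "body": {"moves": [[0,0,0,0],[0,0,0,0],[0,0,0,0],[0,0,0,0],[0,0,0,0],[0,0,-0.02,0],[0,0,-0.05,0],[0,0,-0.09,0],[0,0,-0.09,0],[0,0,-0.09,0]], "jaw": 0.0, "squeeze": 25}}

```text
clock: 16.15
eef_pos: [588.2, 291.9, 118.7]
eef_rot: [3.141, 0.0, 1.958]
wrist_force: [-0.5, -0.2, -2.6]
finger_gap: 14.0
finger_force: 25.0
```

```bash
python3 - <<'E'
from h import *
p=rk(0,190);go(p[0],p[1],100,81.8)
E
```

```text
shift [-0.3348 -0.0828  0.0186] turn 0.5302 | at [588.2 291.9 118.7] yaw 112.18 t 16.15 F [-0.5 -0.2 -2.6]
```

>>> {"method": "move_arm", "body": {"moves": [[-0.335,-0.083,0,0.53],[-0.335,-0.083,0,0.53],[-0.335,-0.083,0,0.53],[-0.335,-0.083,0,0.53],[-0.335,-0.083,0,0.53],[-0.335,-0.083,0,0.53],[-0.335,-0.083,0.018,0.53],[-0.335,-0.083,0.018,0.53],[-0.335,-0.083,0.018,0.53],[-0.335,-0.083,0.018,0.53],[-0.335,-0.083,0.018,0.53]]}}

```text
clock: 17.25
eef_pos: [637.7, -48.4, 100.4]
eef_rot: [-3.142, -0.0, 1.429]
wrist_force: [0.2, -0.2, -1.3]
finger_gap: 13.8
finger_force: 25.0
```

```bash
python3 - <<'E'
from h import *
c,W=look('wD2')
p=rk(0,190);go(p[0],p[1],50.5,81.8)
fit(W,p,76,92,60,'held plate (was 640.3 -35.5 / 81.5)')
E
```

```text
shift [-0.0008  0.0003  0.0501] turn 0.0017 | at [637.7 -48.5 100.6] yaw 81.9 t 17.3 F [ 0.  -0.8 -2. ]
held plate (was 640.3 -35.5 / 81.5) n 3918 c [639.9 -36.1] size [53.6 56. ] long axis 172.0 zmed 84.7
```

>>> {"method": "move_arm", "body": {"moves": [[0,0,0.02,0],[0,0,0.038,0],[0,0,0.044,0],[0,0,0.048,0],[0,0,0.05,0],[-0.01,0,0.05,0],[-0.022,0,0.05,0],[-0.034,0,0.05,0],[-0.046,0,0.05,0],[-0.06,0,0.05,0],[-0.06,0,0.05,0]]}}

```text
clock: 18.4
eef_pos: [628.8, -111.2, 50.5]
eef_rot: [3.142, 0.0, 1.426]
wrist_force: [-0.6, 1.0, -1.8]
finger_gap: 14.2
finger_force: 25.0
```

>>> {"method": "move_arm", "body": {"moves": [[-0.01,0,0,0],[-0.02,0,0,0],[-0.03,0,0,0],[-0.038,0,0.001,0],[-0.043,0,0.001,0],[-0.046,0,0.001,0],[-0.046,0,0.001,0]]}}

```text
clock: 19.1
eef_pos: [622.7, -154.0, 49.5]
eef_rot: [3.142, -0.001, 1.428]
wrist_force: [0.7, 4.0, -1.0]
finger_gap: 13.9
finger_force: 25.0
```

>>> {"method": "move_arm", "body": {"moves": [[-0.001,0,0,0],[-0.002,0,0,0],[-0.003,0,0,0],[-0.003,0,0,0]]}}

```text
clock: 19.5
eef_pos: [622.8, -155.4, 50.1]
eef_rot: [3.141, -0.003, 1.429]
wrist_force: [0.7, 12.2, 3.5]
finger_gap: 13.9
finger_force: 25.0
```

>>> {"method": "move_arm", "body": {"moves": [[0,0,0,0],[0,0,0,0],[0,0,0,0],[0,0,-0.03,0],[0,0,-0.07,0],[0,0,-0.1,0],[0,0,-0.1,0],[0,0,-0.1,0]], "jaw": 0.04}}

```text
clock: 20.3
eef_pos: [622.1, -157.7, 149.5]
eef_rot: [3.141, 0.0, 1.428]
wrist_force: [0.8, 0.5, -1.3]
finger_gap: 39.8
finger_force: 0.0
```

```bash
python3 - <<'E'
from h import *
c,W=look('wE2')
fit(W,rk(0,84),76,90,40,'fin (home 622.5 -153.9)')
go(611.2,-237.6,57,99.1)
s=manip.read_state();print(s['joints'],s['finger_gap'])
E
```

```text
fin (home 622.5 -153.9) n 635 c [ 622.2 -153.9] size [13.8 35.8] long axis 83.7 zmed 82.9
shift [-0.0807  0.0011  0.0914] turn -0.302 | at [ 621.7 -157.6  148.4] yaw 81.8 t 20.35 F [ 0.6 -0.4 -0.3]
[-3.05308619e-01  5.51145926e-01  1.30096747e+00 -1.24497638e-04
  1.29075477e+00 -1.62133310e-01] 39.85720859359857
```

>>> {"method": "move_arm", "body": {"moves": [[-0.04,0,0,-0.15],[-0.08,0.001,0,-0.3],[-0.08,0.001,0,-0.302],[-0.081,0.001,0.03,-0.302],[-0.081,0.001,0.06,-0.302],[-0.081,0.001,0.091,-0.302],[-0.081,0.001,0.091,-0.302],[-0.081,0.001,0.091,-0.302]]}}

```text
clock: 21.15
eef_pos: [611.4, -237.5, 58.2]
eef_rot: [-3.14, -0.001, 1.729]
wrist_force: [-0.2, -0.4, 0.8]
finger_gap: 39.9
finger_force: 0.0
```

>>> {"method": "move_arm", "body": {"moves": [[0,0,0,0],[0,0,0,0],[0,0,0,0.1],[0,0,0,0.23],[0,0,0,0.36],[0,0,0,0.49],[0,0,0,0.62],[0,0,0,0.75],[0,0,0,0.88],[0,0,0,1.01],[0,0,0,1.14],[0,0,0,1.25]], "jaw": 0.0, "squeeze": 30}}

```text
clock: 22.35
eef_pos: [612.6, -239.2, 59.6]
eef_rot: [3.138, -0.002, 0.474]
wrist_force: [7.2, -7.8, -4.6]
finger_gap: 14.0
finger_force: 30.0
```

>>> {"method": "move_arm", "body": {"moves": [[0,0,0,0],[0,0,0,0]]}}

```text
clock: 22.55
eef_pos: [612.6, -239.2, 59.6]
eef_rot: [3.138, -0.002, 0.479]
wrist_force: [5.8, -8.2, -4.9]
finger_gap: 13.7
finger_force: 30.0
```

>>> {"method": "move_arm", "body": {"moves": [[0,0,0,0],[0,0,0,0],[0,0,-0.03,0],[0,0,-0.08,0],[0,0,-0.13,0],[0,0,-0.13,0],[0,0,-0.13,0]], "jaw": 0.04}}

```text
clock: 23.25
eef_pos: [611.9, -237.8, 189.8]
eef_rot: [3.14, -0.002, 0.48]
wrist_force: [-0.1, 0.1, -0.8]
finger_gap: 39.9
finger_force: 0.0
```

```bash
python3 - <<'E'
from h import *
c,W=look('wH3');c=viewer.camera('top');T=cloud(c);cv2.imwrite('pics/top3.png',c['frame'])
fit(W,(611,-237.4),80,94,50,'handle')
for k in(1,2):
    a=np.radians(81.8-72*k);q=C0+84*np.array([np.cos(a),np.sin(a)])
    fit(W,q,74,92,40,'fin');fit(T,q,70,92,40,'fin top')
fit(T,(483,398),54,72,50,'A')
s=manip.read_state();print(s['joints'])
go(483,396,160,170)
E
```

```text
handle n 805 c [ 612.1 -236.6] size [13.1 59.6] long axis 27.8 zmed 86.0
fin n 547 c [ 694.2 -221.4] size [14.3 35.9] long axis 11.4 zmed 83.0
fin top n 44 c [ 697.3 -221. ] size [14.7 27.6] long axis 10.7 zmed 82.6
fin n 502 c [ 652.4 -310.2] size [14.  36.4] long axis 116.8 zmed 82.9
fin top none
A n 57 c [483.7 400.1] size [16.2 35.4] long axis 162.3 zmed 64.2
[-4.26595513e-01  5.54376864e-01  1.20506471e+00  2.32989943e-05
  1.38420253e+00  6.64305404e-01]
shift [ 0.1789 -0.6211  0.0279] turn -2.4872 | at [ 611.1 -237.5  187.1] yaw 27.5 t 23.35 F [-0.5 -0.7 -1. ]
```

View pics/top3.png

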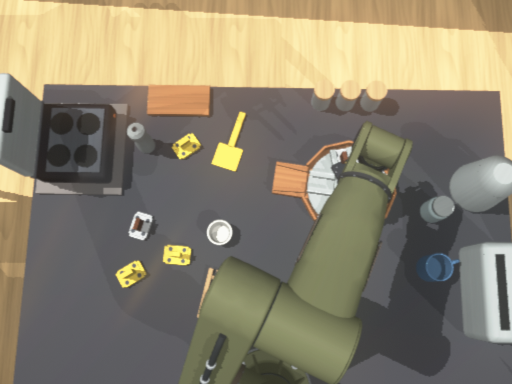

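The top view shows the region the arm had hidden: only mould A remains, at (141,226), the ramekin is unmoved at (219,232), and there is no fourth mould. Next is A.

>>> {"method": "move_arm", "body": {"moves": [[0.179,-0.621,0,-2.487],[0.179,-0.621,0,-2.487],[0.179,-0.621,0,-2.487],[0.179,-0.621,0,-2.487],[0.179,-0.621,0,-2.487],[0.179,-0.621,0,-2.487],[0.179,-0.621,0,-2.487],[0.179,-0.621,0,-2.487],[0.179,-0.621,0,-2.487],[0.179,-0.621,0,-2.487],[0.179,-0.621,0,-2.487],[0.179,-0.621,0,-2.487]], "jaw": 0.05}}

```text
clock: 24.55
eef_pos: [491.6, 352.0, 186.9]
eef_rot: [-3.139, -0.0, 2.286]
wrist_force: [0.8, -0.7, 0.1]
finger_gap: 49.7
finger_force: 0.0
```

```bash
python3 - <<'E'
from h import *
go(483,396,160,170)
E
```

```text
shift [0.0389 0.0224 0.0269] turn -0.681 | at [491.6 352.  186.9] yaw 130.98 t 24.55 F [ 0.8 -0.7  0.1]
```

>>> {"method": "move_arm", "body": {"moves": [[0.035,0.02,0.027,-0.14],[0.035,0.02,0.027,-0.28],[0.035,0.02,0.027,-0.42],[0.035,0.02,0.027,-0.56],[0.035,0.02,0.027,-0.68],[0.035,0.02,0.027,-0.68],[0.035,0.02,0.027,-0.68]]}}

```text
clock: 25.25
eef_pos: [485.0, 389.6, 160.4]
eef_rot: [-3.14, -0.001, 2.956]
wrist_force: [-0.4, -0.1, -0.8]
finger_gap: 50.0
finger_force: 0.0
```

```bash
python3 - <<'E'
from h import *
c,W=look('wA')
fit(W,(484,399),8,19,60,'plate');r,a=fit(W,(484,399),54,72,40,'fin')
go(*r[0],28,a)
E
```

```text
plate n 2631 c [483.7 401.2] size [56.3 79.4] long axis 164.3 zmed 13.1
fin n 533 c [483.4 401.2] size [14.  36.3] long axis 164.3 zmed 63.0
shift [0.0036 0.0111 0.1327] turn 0.089 | at [485.  389.7 160.7] yaw 169.39 t 25.3 F [-0.   0.3  1.3]
```

>>> {"method": "move_arm", "body": {"moves": [[0.004,0.011,0.03,0.089],[0.004,0.011,0.07,0.089],[0.004,0.011,0.11,0.089],[0.004,0.011,0.132,0.089],[0.004,0.011,0.132,0.089],[0.004,0.011,0.132,0.089]]}}

```text
clock: 25.9
eef_pos: [483.6, 401.6, 30.1]
eef_rot: [3.141, 0.0, 2.869]
wrist_force: [-0.5, -0.1, 0.7]
finger_gap: 50.3
finger_force: 0.0
```

>>> {"method": "move_arm", "body": {"moves": [[0,0,0,0],[0,0,0,0],[0,0,0,0],[0,0,0,0],[0,0,0,0],[0,0,-0.02,0],[0,0,-0.06,0],[0,0,-0.1,0],[0,0,-0.11,0],[0,0,-0.11,0]], "jaw": 0.0, "squeeze": 25}}

```text
clock: 26.9
eef_pos: [483.7, 401.7, 140.7]
eef_rot: [3.14, 0.002, 2.871]
wrist_force: [0.2, -0.0, -2.1]
finger_gap: 13.8
finger_force: 25.0
```

```bash
python3 - <<'E'
from h import *
p=rk(0,190);go(p[0],p[1],100,81.8)
E
```

```text
shift [-0.2691 -0.3934  0.0404] turn 1.4431 | at [483.7 401.7 140.7] yaw 164.48 t 26.9 F [ 0.2 -0.  -2.1]
```

>>> {"method": "move_arm", "body": {"moves": [[-0.269,-0.393,0,1.443],[-0.269,-0.393,0,1.443],[-0.269,-0.393,0,1.443],[-0.269,-0.393,0,1.443],[-0.269,-0.393,0,1.443],[-0.269,-0.393,0,1.443],[-0.269,-0.393,0,1.443],[-0.269,-0.393,0,1.443],[-0.269,-0.393,0,1.443],[-0.269,-0.393,0.02,1.443],[-0.269,-0.393,0.04,1.443],[-0.269,-0.393,0.04,1.443]]}}

```text
clock: 28.1
eef_pos: [635.1, -49.8, 94.2]
eef_rot: [-3.133, 0.0, 1.427]
wrist_force: [0.1, 0.1, -2.6]
finger_gap: 13.9
finger_force: 25.0
```

>>> {"method": "move_arm", "body": {"moves": [[0,0,0,0],[0,0,0,0]]}}

```text
clock: 28.3
eef_pos: [637.6, -48.5, 100.0]
eef_rot: [3.141, -0.0, 1.429]
wrist_force: [-0.4, -0.4, -2.5]
finger_gap: 14.3
finger_force: 25.0
```

```bash
python3 - <<'E'
from h import *
c,W=look('wD3')
p=rk(0,190);go(p[0],p[1],51,81.8)
fit(W,p,76,92,60,'held plate (was 640.3 -35.5 / 81.5)')
E
```

```text
shift [-0.0007  0.0003  0.0493] turn 0.0013 | at [637.7 -48.6 100.3] yaw 81.88 t 28.35 F [-0.3 -1.  -1.2]
held plate (was 640.3 -35.5 / 81.5) n 4162 c [640.1 -34.9] size [56.  57.5] long axis 81.9 zmed 83.3
```

>>> {"method": "move_arm", "body": {"moves": [[0,0,0.02,0],[0,0,0.038,0],[0,0,0.044,0],[0,0,0.047,0],[0,0,0.0485,0],[-0.01,0,0.0485,0],[-0.022,0,0.0485,0],[-0.034,0,0.0485,0],[-0.046,0,0.0485,0],[-0.06,0,0.0485,0],[-0.06,0,0.0485,0]]}}

```text
clock: 29.45
eef_pos: [628.5, -110.8, 51.0]
eef_rot: [3.142, 0.0, 1.426]
wrist_force: [0.4, 0.2, -1.7]
finger_gap: 13.8
finger_force: 25.0
```

>>> {"method": "move_arm", "body": {"moves": [[-0.01,0,0,0],[-0.02,0,0,0],[-0.03,0,0,0],[-0.038,0,0.001,0],[-0.043,0,0.001,0],[-0.047,0,0.001,0],[-0.049,0,0.001,0],[-0.049,0,0.001,0]]}}

```text
clock: 30.25
eef_pos: [621.9, -156.8, 50.0]
eef_rot: [3.142, -0.0, 1.428]
wrist_force: [-0.1, 1.8, -0.9]
finger_gap: 14.0
finger_force: 25.0
```

>>> {"method": "move_arm", "body": {"moves": [[-0.001,0,0,0],[-0.002,0,0,0],[-0.003,0,0,0],[-0.003,0,0,0]]}}

```text
clock: 30.65
eef_pos: [622.1, -158.2, 50.5]
eef_rot: [3.141, -0.002, 1.429]
wrist_force: [0.9, 12.2, 3.9]
finger_gap: 13.9
finger_force: 25.0
```

>>> {"method": "move_arm", "body": {"moves": [[0,0,0,0],[0,0,0,0],[0,0,0,0],[0,0,-0.03,0],[0,0,-0.07,0],[0,0,-0.1,0],[0,0,-0.1,0],[0,0,-0.1,0]], "jaw": 0.04}}

```text
clock: 31.45
eef_pos: [621.4, -160.3, 150.0]
eef_rot: [3.141, 0.0, 1.428]
wrist_force: [-0.0, -0.4, -0.9]
finger_gap: 39.8
finger_force: 0.0
```

```bash
python3 - <<'E'
from h import *
c,W=look('wE3')
fit(W,rk(0,84),76,90,40,'fin (home 622.5 -153.9)')
go(611.2,-237.6,57,27.5)
s=manip.read_state();print(s['joints'],s['finger_gap'])
E
```

```text
fin (home 622.5 -153.9) n 649 c [ 622.9 -154. ] size [13.8 35.7] long axis 81.5 zmed 83.0
shift [-0.0781  0.0014  0.0919] turn 0.9476 | at [ 621.  -160.1  148.9] yaw 81.8 t 31.5 F [ 0.1  0.1 -1. ]
[-3.09389246e-01  5.50557605e-01  1.30064401e+00 -1.48350418e-04
  1.29162933e+00 -1.66162205e-01] 39.71210585426179
```

>>> {"method": "move_arm", "body": {"moves": [[-0.04,0,0,0.15],[-0.078,0.001,0,0.3],[-0.078,0.001,0,0.45],[-0.078,0.001,0,0.6],[-0.078,0.001,0,0.75],[-0.078,0.001,0,0.9],[-0.078,0.001,0.02,0.948],[-0.078,0.001,0.06,0.948],[-0.078,0.001,0.09,0.948],[-0.078,0.001,0.091,0.948],[-0.078,0.001,0.091,0.948]]}}

```text
clock: 32.6
eef_pos: [611.1, -237.4, 58.5]
eef_rot: [-3.14, 0.001, 0.48]
wrist_force: [1.3, -0.4, 0.1]
finger_gap: 39.8
finger_force: 0.0
```

>>> {"method": "move_arm", "body": {"moves": [[0,0,0,0],[0,0,0,0],[0,0,0,0.1],[0,0,0,0.23],[0,0,0,0.36],[0,0,0,0.49],[0,0,0,0.62],[0,0,0,0.75],[0,0,0,0.88],[0,0,0,1.01],[0,0,0,1.14],[0,0,0,1.25]], "jaw": 0.0, "squeeze": 30}}

```text
clock: 33.8
eef_pos: [611.6, -240.2, 60.3]
eef_rot: [3.14, -0.005, -0.777]
wrist_force: [0.6, -15.2, -3.7]
finger_gap: 14.1
finger_force: 30.0
```

>>> {"method": "move_arm", "body": {"moves": [[0,0,0,0],[0,0,0,0]]}}

```text
clock: 34.0
eef_pos: [611.5, -240.2, 60.3]
eef_rot: [3.14, -0.005, -0.771]
wrist_force: [0.7, -16.0, -2.3]
finger_gap: 13.7
finger_force: 30.1
```

>>> {"method": "move_arm", "body": {"moves": [[0,0,0,0],[0,0,0,0],[0,0,-0.03,0],[0,0,-0.06,0],[0,0,-0.06,0]], "jaw": 0.04}}

```text
clock: 34.5
eef_pos: [613.2, -237.8, 124.1]
eef_rot: [-3.139, -0.007, -0.77]
wrist_force: [0.6, 0.4, 1.1]
finger_gap: 40.0
finger_force: 0.0
```

```bash
python3 - <<'E'
from h import *
c,W=look('wH4')
fit(W,(611,-237.4),80,94,50,'handle')
s=manip.read_state();print(s['joints'])
go(611.2,-237.6,115,-45+180)
E
```

```text
handle n 1314 c [ 612.5 -237.7] size [13.9 59.5] long axis 136.5 zmed 86.1
[-4.25862818e-01  6.06560976e-01  1.27943389e+00  1.84270786e-04
  1.25131779e+00  1.91469530e+00]
shift [-0.0008  0.0008  0.0065] turn -3.126 | at [ 612.3 -237.5  121.5] yaw -44.11 t 34.55 F [-0.4 -0.6 -0. ]
```

>>> {"method": "move_arm", "body": {"moves": [[0,0,0,-0.15],[0,0,0,-0.3],[0,0,0,-0.45],[0,0,0,-0.6],[0,0,0,-0.75],[0,0,0,-0.9],[0,0,0,-1.05],[0,0,0,-1.2],[0,0,0,-1.35],[0,0,0,-1.5],[0,0,0,-1.56],[0,0,0,-1.56]]}}

```text
clock: 35.75
eef_pos: [611.0, -237.1, 117.9]
eef_rot: [-3.14, 0.0, 0.791]
wrist_force: [-0.1, 0.7, 0.4]
finger_gap: 40.0
finger_force: 0.0
```

>>> {"method": "move_arm", "body": {"moves": [[0,0,0,-0.15],[0,0,0,-0.3],[0,0,0,-0.45],[0,0,0,-0.6],[0,0,0,-0.75],[0,0,0,-0.9],[0,0,0,-1.05],[0,0,0,-1.2],[0,0,0,-1.35],[0,0,0,-1.5],[0,0,0,-1.57],[0,0,0,-1.57]]}}

```text
clock: 36.95
eef_pos: [611.1, -237.2, 118.4]
eef_rot: [-3.141, -0.001, 2.359]
wrist_force: [-0.2, 0.5, -1.1]
finger_gap: 39.9
finger_force: 0.0
```

```bash
python3 - <<'E'
from h import *
c,W=look('wH5')
r,a=fit(W,(611,-237.4),80,94,50,'handle')
go(611.2,-237.6,57,a)
E
```

```text
handle n 1348 c [ 611.2 -237.3] size [14.  59.7] long axis 136.2 zmed 86.1
shift [-0.0003 -0.0002  0.0614] turn -0.0205 | at [ 611.1 -237.3  118.4] yaw 135.02 t 37.0 F [ 0.5 -0.5 -0.1]
```

>>> {"method": "move_arm", "body": {"moves": [[0,0,0.03,-0.015],[0,0,0.061,-0.015],[0,0,0.061,-0.015],[0,0,0.061,-0.015]]}}

```text
clock: 37.4
eef_pos: [611.4, -237.4, 58.4]
eef_rot: [-3.141, -0.0, 2.373]
wrist_force: [0.3, 0.2, 0.8]
finger_gap: 39.8
finger_force: 0.0
```

>>> {"method": "move_arm", "body": {"moves": [[0,0,0,0],[0,0,0,0],[0,0,0,0.1],[0,0,0,0.23],[0,0,0,0.36],[0,0,0,0.49],[0,0,0,0.62],[0,0,0,0.75],[0,0,0,0.88],[0,0,0,1.01],[0,0,0,1.14],[0,0,0,1.265]], "jaw": 0.0, "squeeze": 30}}

```text
clock: 38.6
eef_pos: [612.0, -238.2, 59.3]
eef_rot: [3.139, 0.0, 1.104]
wrist_force: [4.1, -4.5, -1.8]
finger_gap: 13.7
finger_force: 30.0
```

>>> {"method": "move_arm", "body": {"moves": [[0,0,0,0],[0,0,0,0]]}}

```text
clock: 38.8
eef_pos: [612.0, -238.1, 59.3]
eef_rot: [3.139, 0.0, 1.11]
wrist_force: [4.0, -5.0, 0.9]
finger_gap: 14.0
finger_force: 30.1
```

>>> {"method": "move_arm", "body": {"moves": [[0,0,0,0],[0,0,0,0],[0,0,-0.03,0],[0,0,-0.08,0],[0,0,-0.13,0],[0,0,-0.18,0],[0,0,-0.2,0]], "jaw": 0.04}}

```text
clock: 39.5
eef_pos: [612.0, -237.5, 263.9]
eef_rot: [3.135, -0.0, 1.111]
wrist_force: [0.3, 0.3, -0.1]
finger_gap: 40.1
finger_force: 0.0
```

>>> {"method": "move_arm", "body": {"moves": [[-0.05,0.1,0,0],[-0.05,0.1,0,0],[-0.05,0.1,0,0],[-0.05,0.1,0,0],[-0.05,0.1,0,0],[-0.05,0.1,0,0],[-0.05,0.1,0,0],[-0.05,0.1,0,0],[-0.05,0.1,0,0],[-0.05,0.1,0,0],[-0.05,0.1,0,0],[-0.05,0.1,0,0]]}}

```text
clock: 40.7
eef_pos: [678.6, -326.7, 257.9]
eef_rot: [-3.141, 0.0, 1.11]
wrist_force: [0.6, -0.3, -0.1]
finger_gap: 39.9
finger_force: 0.0
```

```bash
python3 - <<'E'
from h import *
c,W=look('wF');s=viewer.camera('side');S=cloud(s);t=viewer.camera('top');T=cloud(t)
cv2.imwrite('pics/F.png',np.vstack([c['frame'][:300],s['frame'][150:350]])) ; cv2.imwrite('pics/Ft.png',t['frame'])
print(manip.read_state()['eef_pos'])
for n,V in(('wrist',W),('side',S),('top',T)):
    fit(V,(611,-237.4),80,94,50,n+' handle')
    for k in(2,3,4):
        a=np.radians(81.8-72*k);q=C0+84*np.array([np.cos(a),np.sin(a)])
        r=fit(V,q,70,92,40,n+' fin')
        if r: print('   dist',np.hypot(*(np.array(r[0][0])-[611.3,-237.4])).round(1))
E
```

```text
[ 678.62598795 -326.73028044  257.94877113]
wrist handle n 566 c [ 612.3 -236.9] size [15.2 59.3] long axis 64.2 zmed 86.0
wrist fin n 364 c [ 652.2 -310.4] size [14.5 35.3] long axis 117.7 zmed 82.7
   dist 83.7
wrist fin n 334 c [ 555.6 -297.4] size [14.9 35.6] long axis 45.7 zmed 82.7
   dist 81.9
wrist fin n 310 c [ 537.2 -201.5] size [15.  36.4] long axis 153.6 zmed 82.7
   dist 82.3
side handle n 97 c [ 609.9 -241.5] size [13.9 60.5] long axis 66.7 zmed 85.6
side fin n 131 c [ 650.8 -314.7] size [16.7 35.8] long axis 118.3 zmed 80.4
   dist 86.8
side fin n 106 c [ 552.6 -303.6] size [13.5 38.7] long axis 46.1 zmed 82.0
   dist 88.5
side fin n 109 c [ 534.5 -206.7] size [18.5 33.6] long axis 161.8 zmed 80.8
   dist 82.7
top handle n 50 c [ 618.5 -225.2] size [14.3 32. ] long axis 62.2 zmed 86.8
top fin none
top fin none
top fin none
```

View pics/F.png

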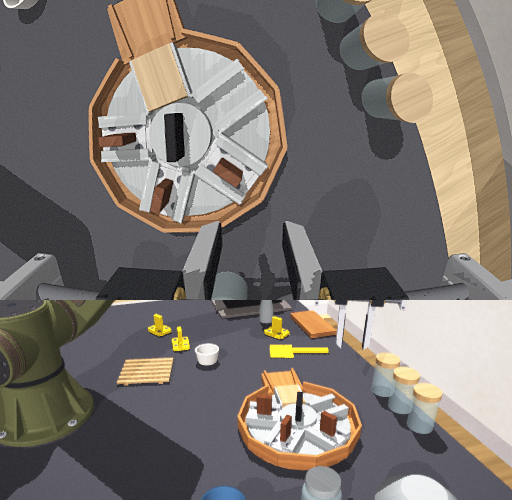

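The picture shows three moulds home in their bays, at (117,140), (160,193) and (228,170). The bamboo bay is in line with the dock at (160,75), the counter holds only look-alikes, and the ramekin stands at (207,353).

```bash
python3 -c "
from h import *
print(manip.sign_off())"
```

```text
the job is handed in; nothing more can be done
None
```

I handed in the job at about 41 s of the 210 s allowed: all three moulds present are home in bays 0 to 2, the blanked-off bay 4 is clicked in line with the gate, and the ramekin and yellow look-alikes were not touched; the hand-in gave no verdict.

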